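# Index the rotary drilling jig to its next hole

### The job

The peg hole under the drill guide has just been drilled: bring the next mark under it. With a fingertip press the turntable's index plunger in by its dished knob, turn the table clockwise (seen from above) to the very next notch, and let the plunger spring fully out again so that the table is locked there. Press and push only: do not take hold of the knob or force it, and leave the pegs, the sander and the tape measure where they stand.

Things in the scene. Friction and masses are not known exactly. Their poses are not given: they have to be found in the camera images.
- jig: Rotary drilling jig, fixed to the bench: a brown board 410 mm (its x) by 455 mm (its y, -205 to +250), 18 mm thick; origin on its underside below the turntable's axis. On it a steel index plate (radius 154 mm, top 57 mm above the bench) with eight rim notches 45 degrees apart; above it turns an aluminium disc (radius 135 mm) with a round wooden blank, and a lug that carries the plunger.
- pivot (a point): The turntable's vertical axis, at the height of the wooden blank's top face (100 mm above the bench); it does not move. The blank's radius is 122 mm; a black five-lobed star knob (27 mm radius, its stud ends 137 mm above the bench) clamps it in the middle.
- turntable (a joint): Turntable angle, rad: 0 at the start, locked in its first notch; grows clockwise seen from above; the very next notch is at 0.785 (45 degrees). Turning it needs 2 to 4 N at the knob; it stays where it is left. In a notch it has about 0.007 rad of play.
- plunger_top (a point): Floor centre of the dish in the plunger's black round knob, where a fingertip presses; moves with plunger and table. 165 mm from the axis, 119 mm above the bench while the plunger is out. Knob 56 mm across, 18 mm tall; dish 48 mm across, its rim 5 mm high, so a fingertip in it can also push it sideways. Nothing of the jig near it stands higher.
- plunger (a joint): Plunger travel straight down, m: 0 fully out, 0.016 at its stop; spring 5 N at 0, 11 N at the stop. Its 12 mm cross-pin rises into a notch from below and locks the table; from 0.012 on it is clear and the table turns. Between notches the pin slides under the plate: let go, the plunger stays at 0.012; within about 3 mm of a notch (at the knob) it springs out and locks.
- guide (a point): Top centre of the drill guide's steel bushing, over the blank 98 mm from the axis, 150 mm above the bench. An arm (28 mm wide, 134 to 148 mm above the bench) holds it from a steel post 225 mm from the axis, top 173 mm, at the board's left side. It does not move.
- peg_a: A turned wooden peg, 84 mm tall, 30 mm across its foot, standing upright on the board's near right corner; origin at the centre of its foot. To be left alone.
- peg_b: A like peg on the board's near left corner. To be left alone.
- sander: A yellow palm sander, about 115 by 110 by 124 mm, on the bench to the left of the jig; origin under its centre. To be left alone.
- tape: A tape measure, black and orange, 78 by 44 by 68 mm, on the bench to the right of the jig; origin under its centre. To be left alone.

How it is judged (in metres and radians):
On the way, in this order (a step that is already met when the one before it is completed fails the run):
1. the plunger is pressed in until its pin is clear of the first notch (value of joint plunger above 0.0105 m), for 0.1 s.
2. the table is on its way to the next notch with the plunger in (value of joint turntable between 0.25 and 0.6 rad and value of joint plunger above 0.0105 m), for 0.1 s.
At the end, for the whole second after the job is handed in: the turntable stands 45 degrees (0.785 rad, within 0.02 rad) clockwise of where it began, at rest, and the plunger is fully out again (within 2 mm), its pin locked in the notch (value of joint turntable between 0.765 and 0.805 rad and value of joint plunger below 0.002 m and angular speed of turntable below 0.02 rad/s); the robot touches nothing.
It fails at once if a peg, the sander or the tape measure was moved by more than 20 mm or lifted (distance of any of peg_a, peg_b, sander, tape from where it was at the start of the episode above 0.02 m).
It fails at once if the knob was taken between the fingers (horizontal distance between the grasp point and plunger_top below 0.02 m and z of the grasp point in the frame of plunger_top below 0.006 m).
It fails at once if the plunger was forced (more than 38 N) (contact force between the fingers and plunger above 38 N).
It also fails if it takes over 35 s, if anything falls off the work surface, if the arm or the gripper's body presses on something with over 40 N, if the wrist force passes 120 N, or if a joint passes its speed limit or range.

### The arm

A 6-joint arm with a two-finger parallel gripper is mounted at the origin on the work surface. World frame = base frame: x ahead of the robot, y to its left, z up, the work surface at z = 0. Lengths are in m, angles in degrees, forces in N, time in s.
With the tool pointing down it reaches from about 0.3 to 0.75 m from the base axis. Payload 8.5 kg.
Tool frame: the origin (TCP) lies midway between the tips of the shut fingers; the grasp point (between the pads) lies 19 mm behind it (env.hold_point_z is the distance from the TCP to the grasp point, in m); z points along the fingers, y is the line along which they close (so a half turn about z gives the same grasp; the last joint's range is limited). The gripper opens to 85 mm and grips with 20 to 120 N. Pads are 22 mm wide; open, the fingers measure 114 mm over their backs; the gripper's body (76 mm by 85 mm) begins 54 mm behind the grasp point. The pads swing forward as they close: fully open they stand 13 mm farther back than shut.
Start: joints at [52.408, 21.807, 74.336, -0, 83.858, -12.336], TCP at [0.235, 0.497, 0.231] pointing down, gripper open.
Joint ranges: [-178.18, 178.18], [-50.72, 133.34], [12.68, 142.11], [-81.47, 261.47], [9.98, 163.14], [-165.26, 165.26]. Speed limits (degrees/s): [136.94, 136.94, 180, 180, 180, 180].

### API

Orientations are given as a 3x3 rotation matrix whose columns are the frame's x, y, z axes.
In Python, from rig import observe, get_image, camera_info, env gives the robot as it stands.
- The arm moves only by the tool drive_tool, never from a script. Its arguments are lists of equal length, an entry for each row: "offset": the shift along the tool's x, y, z in units of 40 mm (1.0 is 40 mm), a list of three; "turn": the turn, a rotation vector about the tool's x, y, z in units of 6 degrees (1.0 is 6 degrees), a list of three; "hand": the opening, from 0 (shut) to 1 (fully open). A call has exactly 10 rows; each row shifts and turns the commanded pose from where the row before left it, along the tool's axes as they then stand; what a row does not reach is not made up. A row lasts 1/8 s, in which the tool goes at most 62.5 mm and 10.7 degrees, less where a joint would pass 70% of its speed; a pose out of reach is approached as far as the arm can. A call is refused whole if a number of a shift passes 1 or a number of a turn 1, either way. A call with a gripper value outside its range is refused whole. The fingers move at their own pace and stop on an object; "newtons" is the grip in N (left out, the last holds). Time passes only in rows, so rows that do not move let the fingers close, or fill a call up. It gives the time, the measured TCP pose, the force, the opening and the grip force at its end, in the units of the state.
- observe(): the state, without advancing time (a new reading comes with each control period).
- get_image(name): name is "scene" or "top" or "wrist"; returns the picture (420x560x3 uint8, blue, green, red); there is no depth.
- camera_info(name): a dict with "fx", "fy", "cx", "cy" (pixels), "world_to_cam" (4x4, takes a point from world to camera coordinates). Camera axes: x right, y down, z forward; pixel columns grow to the right and rows downward; lengths in m; the calibration is good to about 2 mm. A picture is of the moment at which its call begins: read the wrist's pose just before it. camera_info takes no time and is no camera call; for the wrist camera it gives the pose at the moment of the call.
- env.close_job(): hands the job in; it is judged then, once.
The state is a dict: "time_s": time; "q": joint angles; "qvel": joint speeds; "joint_efforts": joint torques, N m; "position": TCP position; "tool_rot": TCP orientation; "ft_force": force on the tool from outside, world axes, zero at the start; "wrist_torque": the same for the moment, N m; "grip_width": finger opening in m; "gripper_force": force on a finger pad.
Only numpy, scipy, OpenCV 4.12 (cv2) and the standard library are available. Lean on these libraries where they do the work, as an engineer would, in place of code of your own. Each camera call takes 0.05 s, during which the arm holds its last target. There are 200 camera calls.

## Working session

There is one attempt and no reset: what is moved stays moved. The work goes in short steps, Python scripts to look and compute and a tool call to move; the robot and the scene stay as the last step left them, time stands still between calls to the robot, and variables do not carry over. Pictures are saved under pics/ and viewed, at most 10 in all, crops included, and the job is handed in when it is done.

Besides the shell and the picture viewer there is one more tool, called after "Emit:" in YAML: its name, and indented under it one key for each argument. drive_tool: Moves the arm, as the interface text tells. Its arguments: {"type":"object","properties":{"offset":{"type":"array"},"turn":{"type":"array"},"hand":{"type":"array"},"newtons":{"type":"number"}},"required":["offset","turn","hand"]}

```bash
mkdir -p pics
python3 - <<'E'
from rig import *
import cv2
s=observe();print(s)
for n in("top","scene"):
    cv2.imwrite(f"pics/{n}0.png",get_image(n)); c=camera_info(n);print(n,c)
E
```

```text
{'time_s': 0.0, 'q': array([ 5.24069811e+01,  2.18429280e+01,  7.43843210e+01, -4.68023888e-04,
        8.38578492e+01, -1.23379783e+01]), 'qvel': array([ 0.00307822,  0.00472434,  0.05799422, -0.06346811, -0.10038802,
        0.04770167]), 'joint_efforts': array([ 8.92275557e-05, -4.48477471e+01, -2.31276190e+01, -2.50286876e-04,
        4.88364341e-03, -1.02706699e-05]), 'position': array([0.23450126, 0.49718703, 0.23069616]), 'tool_rot': array([[-9.04417851e-01,  4.26646858e-01, -8.99634745e-04],
       [ 4.26647694e-01,  9.04417132e-01, -1.18180716e-03],
       [ 3.09430764e-04, -1.45267458e-03, -9.99998897e-01]]), 'ft_force': array([ 0.88727206, -0.03473097, -0.18811031]), 'wrist_torque': array([ 0.03055359, -0.00273028,  0.02651182]), 'gripper_force': 0.0, 'grip_width': 0.08505056871763005}
top {'fx': 452.3893627232333, 'fy': 452.3893627232333, 'cx': 278.46484948471846, 'cy': 214.63776655887992, 'world_to_cam': array([[-0.00366235, -0.99999024,  0.00247254,  0.02276675],
       [-0.9936698 ,  0.00336156, -0.11228989,  0.55989343],
       [ 0.11228048, -0.00286814, -0.99367241,  1.21027695],
       [ 0.        ,  0.        ,  0.        ,  1.        ]])}
scene {'fx': 398.6278345191281, 'fy': 398.6278345191281, 'cx': 279.2382024188655, 'cy': 209.74971730530243, 'world_to_cam': array([[ 0.67085926,  0.74143768, -0.01476544, -0.36804633],
       [ 0.48085784, -0.45006953, -0.75247137, -0.15683443],
       [-0.56455611,  0.4977023 , -0.65845943,  1.33001874],
       [ 0.        ,  0.        ,  0.        ,  1.        ]])}
```

View pics/top0.png

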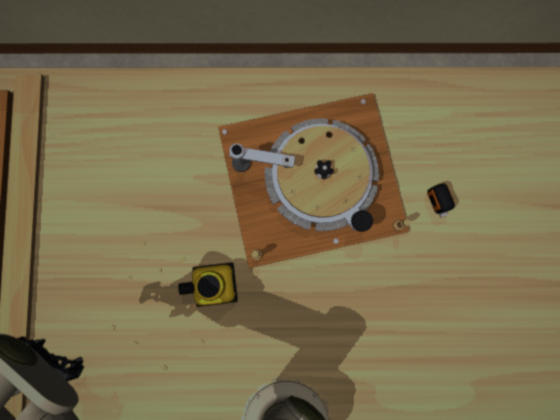

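View pics/scene0.png

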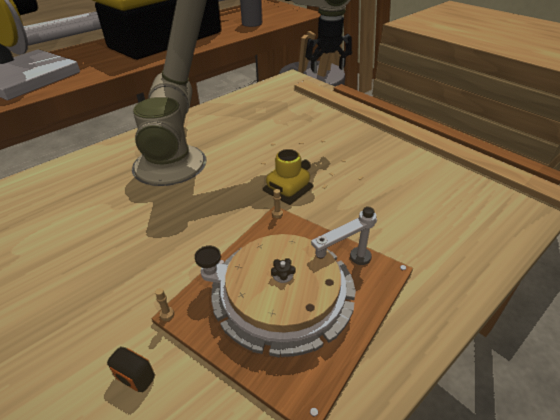

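Run:
```python
import cv2
a=cv2.imread("pics/top0.png")[85:275,210:430]; b=cv2.imread("pics/scene0.png")[200:340,150:370]
cv2.imwrite("pics/c1.png",cv2.resize(a,None,fx=3.15,fy=3.15,interpolation=cv2.INTER_CUBIC))
cv2.imwrite("pics/c2.png",cv2.resize(b,None,fx=3.5,fy=3.5,interpolation=cv2.INTER_CUBIC))
```

```text
(no output)
```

View pics/c1.png

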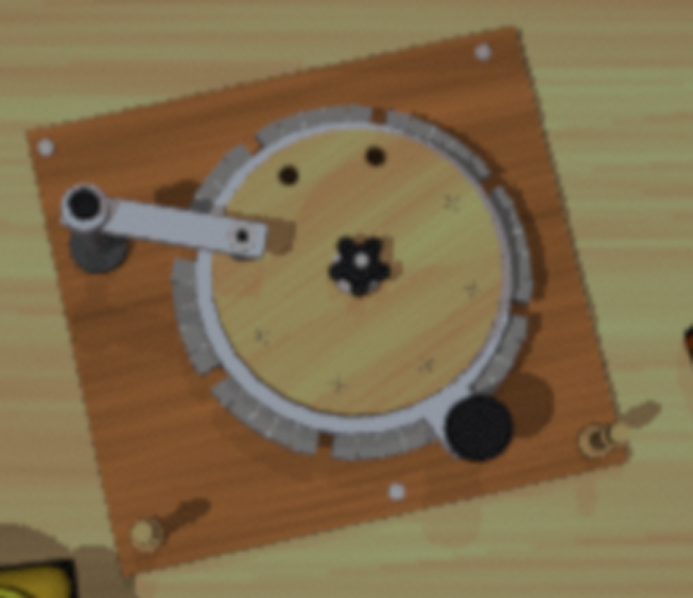

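View pics/c2.png

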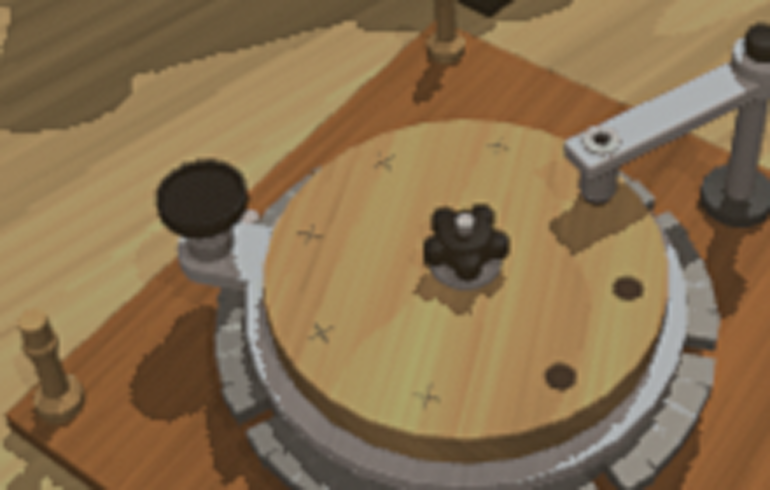

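```bash
cat > h.py <<'E'
import numpy as np
from rig import *
def ray(n,u,v,z,c=None):
    c=c or camera_info(n); T=c["world_to_cam"]; R=T[:3,:3]; o=-R.T@T[:3,3]
    d=R.T@np.array([(u-c["cx"])/c["fx"],(v-c["cy"])/c["fy"],1]); return o+d*(z-o[2])/d[2]
E
python3 - <<'E'
from h import *
t=lambda u,v,z:ray("top",210+(u+.5)/3.15-.5,85+(v+.5)/3.15-.5,z)
s=lambda u,v,z:ray("scene",150+(u+.5)/3.5-.5,200+(v+.5)/3.5-.5,z)
P=t(361,260,.137);K=t(478,428,.124);G=t(242,236,.15)
P2=s(466,222,.137);K2=s(204,200,.124);G2=s(600,139,.15)
print(P,P2,K,K2,G,G2)
for p,k,g in((P,K,G),(P2,K2,G2)):
    print(np.hypot(*(k-p)[:2]),np.degrees(np.arctan2(*(k-p)[1::-1])),np.hypot(*(g-p)[:2]),np.degrees(np.arctan2(*(g-p)[1::-1])))
for n in((379,115),(490,180),(521,308),(325,440),(207,375)):
    q=t(*n,.057)-(P+P2)/2;print(np.hypot(*q[:2]),np.degrees(np.arctan2(q[1],q[0])))
for n in((596,440,.018),(148,535,.05)): print(t(*n))
E
```

```text
[ 0.66896698 -0.09571665  0.137     ] [ 0.67262438 -0.09974516  0.137     ] [ 0.53376133 -0.18926953  0.124     ] [ 0.5434185  -0.19641531  0.124     ] [6.85923959e-01 4.48528591e-04 1.50000000e-01] [ 0.68748783 -0.00357858  0.15      ]
0.16441627116710097 -145.3194688630133 0.09764876579314305 79.99973453252431
0.16136690513307986 -143.19664243745203 0.09730844476805812 81.21392087815865
0.14680848144052067 -9.478374883809348
0.14761880143919975 -54.23166585630857
0.14609176438814497 -100.54017042149678
0.14269479032978344 169.2932266327025
0.15213303383737445 123.52556491640219
[ 0.53331739 -0.31266699  0.018     ]
[0.45069529 0.07965431 0.05      ]
```

Emit:
drive_tool:
  offset:
    - [-0.9,-0.79,0]
    - [-0.9,-0.79,0]
    - [-0.9,-0.79,0]
    - [-0.9,-0.79,0]
    - [-0.9,-0.79,0]
    - [-0.9,-0.79,0]
    - [-0.9,-0.79,0]
    - [-0.9,-0.79,0]
    - [-0.9,-0.79,0]
    - [-0.9,-0.79,0]
  turn:
    - [0,0,0]
    - [0,0,0]
    - [0,0,0]
    - [0,0,0]
    - [0,0,0]
    - [0,0,0]
    - [0,0,0]
    - [0,0,0]
    - [0,0,0]
    - [0,0,0]
  hand: [0,0,0,0,0,0,0,0,0,0]
  newtons: 40

```text
time_s: 1.35
position: [0.4257, 0.0565, 0.2312]
tool_rot: [[-0.904, 0.427, -0.0], [0.427, 0.904, 0.0], [0.0, -0.0, -1.0]]
ft_force: [1.1, 0.4, 0.3]
grip_width: -0.0002
gripper_force: 0.0
```

Emit:
drive_tool:
  offset:
    - [-0.86,-0.75,0]
    - [-0.86,-0.75,0]
    - [-0.86,-0.75,0]
    - [-0.86,-0.75,0]
    - [-0.86,-0.75,0]
    - [-0.86,-0.75,0]
    - [0,0,0.5]
    - [0,0,0.5]
    - [0,0,0.5]
    - [0,0,0]
  turn:
    - [0,0,0]
    - [0,0,0]
    - [0,0,0]
    - [0,0,0]
    - [0,0,0]
    - [0,0,0]
    - [0,0,0]
    - [0,0,0]
    - [0,0,0]
    - [0,0,0]
  hand: [0,0,0,0,0,0,0,0,0,0]

```text
time_s: 2.6
position: [0.5346, -0.1925, 0.1699]
tool_rot: [[-0.904, 0.427, -0.003], [0.427, 0.904, 0.002], [0.004, 0.0, -1.0]]
ft_force: [-0.1, -0.2, 0.8]
grip_width: -0.0001
gripper_force: 0.0
```

Run:
```python
from h import *
import cv2
s=observe();print(s['position'],s['tool_rot'].round(3).tolist(),s['ft_force'],s['q'],s['time_s'])
b=get_image("scene")[200:340,150:370]
t=get_image("wrist")
b=cv2.resize(b,(560,420),interpolation=cv2.INTER_CUBIC)
cv2.imwrite("pics/m1.png",b);cv2.imwrite("pics/w1.png",t)
```

```text
[ 0.53463583 -0.1924764   0.16991678] [[-0.904, 0.427, -0.003], [0.427, 0.904, 0.002], [0.004, 0.0, -1.0]] [-0.13168384 -0.19458306  0.82309821] [-3.17334492e+01  2.65856724e+01  7.70858894e+01 -1.15007026e-04
  7.65377696e+01 -9.64699070e+01] 2.6
```

View pics/w1.png

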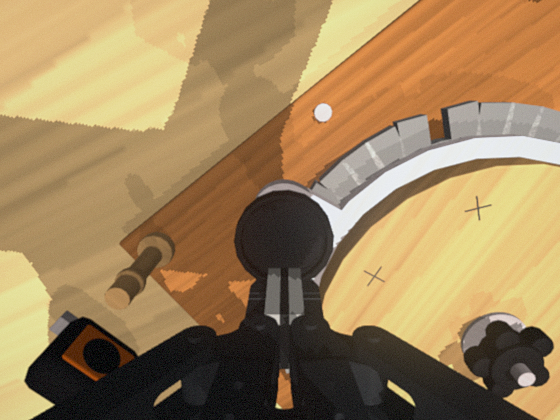

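Run:
```python
from h import *
P=ray("wrist",523,379,.137);K=ray("wrist",284,238,.124);q=ray("wrist",437,130,.057)
print(P,K,q)
for k in(K,q): print(np.hypot(*(k-P)[:2]),np.degrees(np.arctan2(*(k-P)[1::-1])))
c=camera_info("wrist");p=c["world_to_cam"]@[*observe()['position'],1];print(p[:2]/p[2]*c["fx"]+[c["cx"],c["cy"]],p[2])
```

```text
[ 0.67176533 -0.10057235  0.137     ] [ 0.53393079 -0.19261875  0.124     ] [ 0.53167615 -0.07583316  0.057     ]
0.16574347318424948 -146.26485779563487
0.14225682586394714 169.98504964168987
[285.07059124 283.18874524] 0.16046047688143963
```

Emit:
drive_tool:
  offset:
    - [0,0,0.4]
    - [0,0,0.4]
    - [0,0,0.3]
    - [0,0,0.1]
    - [0,0,0.1]
    - [0,0,0.1]
    - [0,0,0.1]
    - [0,0,0.1]
    - [0,0,0]
    - [0,0,0]
  turn:
    - [0,0,0]
    - [0,0,0]
    - [0,0,0]
    - [0,0,0]
    - [0,0,0]
    - [0,0,0]
    - [0,0,0]
    - [0,0,0]
    - [0,0,0]
    - [0,0,0]
  hand: [0,0,0,0,0,0,0,0,0,0]

```text
time_s: 3.95
position: [0.5358, -0.1932, 0.1087]
tool_rot: [[-0.904, 0.427, 0.002], [0.427, 0.904, -0.002], [-0.002, -0.001, -1.0]]
ft_force: [-1.8, 0.4, 8.9]
grip_width: -0.0002
gripper_force: 4.4
```

Emit:
drive_tool:
  offset:
    - [0,0,0.12]
    - [0,0,0]
    - [0.16,0.12,0]
    - [0.16,0.12,0]
    - [0.16,0.12,0]
    - [0.17,0.12,0]
    - [0.14,0.15,0]
    - [0.14,0.15,0]
    - [0.14,0.15,0]
    - [0.14,0.15,0]
  turn:
    - [0,0,0]
    - [0,0,0]
    - [0,0,0]
    - [0,0,0]
    - [0,0,0]
    - [0,0,0]
    - [0,0,0]
    - [0,0,0]
    - [0,0,0]
    - [0,0,0]
  hand: [0,0,0,0,0,0,0,0,0,0]

```text
time_s: 5.2
position: [0.5115, -0.134, 0.1044]
tool_rot: [[-0.904, 0.427, 0.005], [0.427, 0.904, -0.003], [-0.006, -0.001, -1.0]]
ft_force: [2.1, -2.5, 10.4]
grip_width: 0.0
gripper_force: 5.1
```

Run:
```python
from h import *
import cv2
s=observe();print(s['position'],s['ft_force'],s['time_s'])
cv2.imwrite("pics/w2.png",get_image("wrist"))
```

```text
[ 0.51150729 -0.13402472  0.10444837] [ 2.08296093 -2.51525926 10.44363918] 5.2
```

View pics/w2.png

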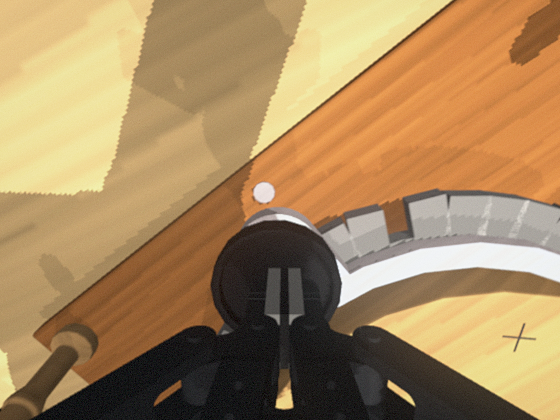

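Run:
```python
from h import *
K=ray("wrist",277,286,.1095);P=np.array([.670,-.099,0]);p=observe()['position']
print(K,K-p)
for k in(K,p): print(np.hypot(*(k-P)[:2]),np.degrees(np.arctan2(*(k-P)[1::-1])))
```

```text
[ 0.50834564 -0.13538715  0.1095    ] [-0.00285469 -0.00242813  0.00509901]
0.16569899082832681 -167.31458252207042
0.1623901125309371 -167.92921247808627
```

Emit:
drive_tool:
  offset:
    - [0.11,0.17,0]
    - [0.11,0.17,0]
    - [0.1,0.17,0]
    - [0.1,0.17,0]
    - [0.07,0.19,0]
    - [0.07,0.19,0]
    - [0.07,0.19,0]
    - [0,0,0]
    - [0,0,0]
    - [0,0,0]
  turn:
    - [0,0,0]
    - [0,0,0]
    - [0,0,0]
    - [0,0,0]
    - [0,0,0]
    - [0,0,0]
    - [0,0,0]
    - [0,0,0]
    - [0,0,0]
    - [0,0,0]
  hand: [0,0,0,0,0,0,0,0,0,0]

```text
time_s: 6.5
position: [0.5096, -0.0773, 0.1041]
tool_rot: [[-0.904, 0.427, 0.004], [0.427, 0.904, -0.001], [-0.004, 0.001, -1.0]]
ft_force: [0.4, 0.7, 9.8]
grip_width: -0.0
gripper_force: 5.2
```

Run:
```python
from h import *
import cv2
s=observe();print(s['position'],s['ft_force'],s['time_s'])
p=s['position'];P=np.array([.670,-.099,0]);print(np.hypot(*(p-P)[:2]),np.degrees(np.arctan2(*(p-P)[1::-1])))
cv2.imwrite("pics/w3.png",get_image("wrist"))
np.save("cw3.npy",camera_info("wrist"),allow_pickle=True)
```

```text
[ 0.50962413 -0.07731411  0.10407275] [0.3680459  0.69070651 9.81280157] 6.5
0.16183540569179145 172.29922149876478
```

View pics/w3.png

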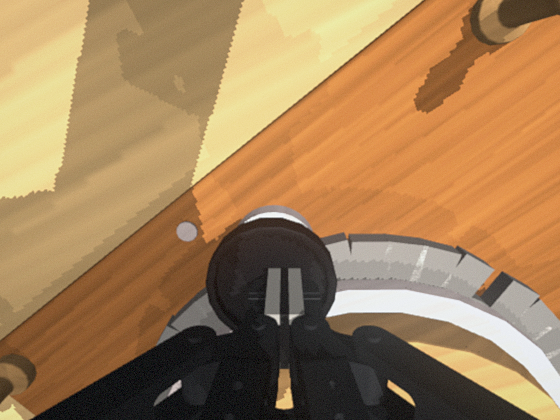

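Emit:
drive_tool:
  offset:
    - [0,0,-0.2]
    - [0,0,0]
    - [0.016,0.06,0]
    - [0.016,0.06,0]
    - [0.016,0.06,0]
    - [0.016,0.06,0]
    - [0.016,0.06,0]
    - [0.016,0.06,0]
    - [0.016,0.06,0]
    - [0.016,0.06,0]
  turn:
    - [0,0,0]
    - [0,0,0]
    - [0,0,0]
    - [0,0,0]
    - [0,0,0]
    - [0,0,0]
    - [0,0,0]
    - [0,0,0]
    - [0,0,0]
    - [0,0,0]
  hand: [0,0,0,0,0,0,0,0,0,0]

```text
time_s: 7.8
position: [0.5128, -0.0579, 0.1112]
tool_rot: [[-0.904, 0.427, 0.002], [0.427, 0.904, -0.001], [-0.002, 0.0, -1.0]]
ft_force: [1.8, -3.3, 2.2]
grip_width: -0.0
gripper_force: 1.6
```

Run:
```python
from h import *
import cv2
s=observe();print(s['position'],s['ft_force'],s['time_s'])
cv2.imwrite("pics/w4.png",get_image("wrist"))
```

```text
[ 0.51276989 -0.05788768  0.11115457] [ 1.80874589 -3.3105822   2.20348761] 7.8
```

View pics/w4.png

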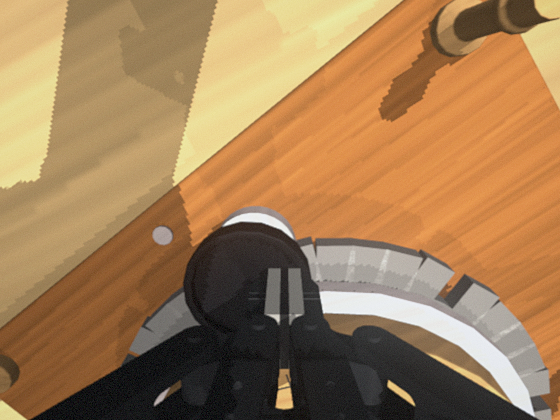

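Emit:
drive_tool:
  offset:
    - [0,0,0.05]
    - [0,0,0]
    - [0.01,0.036,0]
    - [0.01,0.036,0]
    - [0.01,0.036,0]
    - [0,0,0]
    - [0,0,0]
    - [0,0,0]
    - [0,0,0]
    - [0,0,0]
  turn:
    - [0,0,0]
    - [0,0,0]
    - [0,0,0]
    - [0,0,0]
    - [0,0,0]
    - [0,0,0]
    - [0,0,0]
    - [0,0,0]
    - [0,0,0]
    - [0,0,0]
  hand: [0,0,0,0,0,0,0,0,0,0]

```text
time_s: 9.1
position: [0.5139, -0.0533, 0.1097]
tool_rot: [[-0.904, 0.427, 0.003], [0.427, 0.904, -0.001], [-0.004, 0.001, -1.0]]
ft_force: [1.1, -2.6, 8.0]
grip_width: 0.0001
gripper_force: 5.7
```

Emit:
drive_tool:
  offset:
    - [0,0,-0.1]
    - [0,0,-0.1]
    - [0,0,-0.1]
    - [0,0,-0.2]
    - [0,0,-0.3]
    - [0,0,-0.3]
    - [0,0,-0.3]
    - [0,0,0]
    - [0,0,0]
    - [0,0,0]
  turn:
    - [0,0,0]
    - [0,0,0]
    - [0,0,0]
    - [0,0,0]
    - [0,0,0]
    - [0,0,0]
    - [0,0,0]
    - [0,0,0]
    - [0,0,0]
    - [0,0,0]
  hand: [0,0,0,0,0,0,0,0,0,0]

```text
time_s: 10.35
position: [0.5126, -0.0531, 0.1641]
tool_rot: [[-0.904, 0.427, -0.001], [0.427, 0.904, 0.0], [0.001, -0.0, -1.0]]
ft_force: [0.3, 0.0, -1.0]
grip_width: -0.0
gripper_force: 0.0
```

Run:
```python
from h import *
import cv2
s=observe();print(s['position'],s['ft_force'],s['time_s'])
a=get_image("scene")[200:340,150:370]; b=get_image("wrist")
a=cv2.resize(a,(560,356),interpolation=cv2.INTER_CUBIC)
o=np.zeros((420,1120,3),np.uint8);o[:356,:560]=a;o[:,560:]=b
cv2.imwrite("pics/f.png",cv2.resize(o,(800,300),interpolation=cv2.INTER_AREA))
np.save("cw.npy",camera_info("wrist"),allow_pickle=True)
```

```text
[ 0.51259691 -0.05309628  0.16406867] [ 2.96795932e-01  8.32728348e-05 -9.72163019e-01] 10.35
```

View pics/f.png

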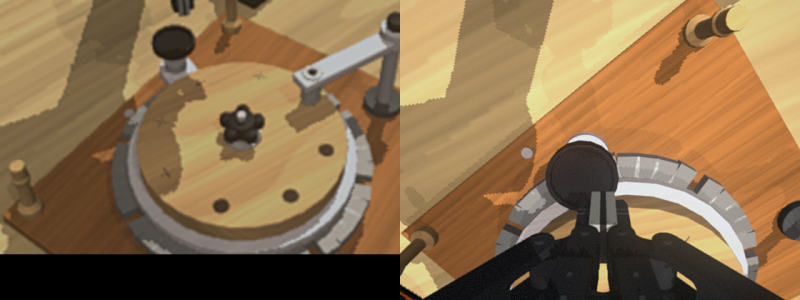

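Run:
```python
from h import *
for z in(.112,.118,.124): print(z,ray("scene",245.5,215.2-200+200,z)[:2],ray("scene",245.5,221.3-5,z)[:2],ray("wrist",254.8,240,z)[:2])
import cv2
a=cv2.imread("pics/f.png")[20:100,120:250]; b=get_image("scene")[195:250,205:285]
cv2.imwrite("pics/f2.png",cv2.resize(b,None,fx=8,fy=8,interpolation=cv2.INTER_CUBIC))
```

```text
0.112 [ 0.48346705 -0.04832169] [ 0.48656478 -0.05078497] [ 0.50669454 -0.06909428]
0.118 [ 0.488993   -0.05217606] [ 0.4920617  -0.05461625] [ 0.50466011 -0.06757699]
0.124 [ 0.49451895 -0.05603042] [ 0.49755863 -0.05844753] [ 0.50262568 -0.06605971]
```

View pics/f2.png

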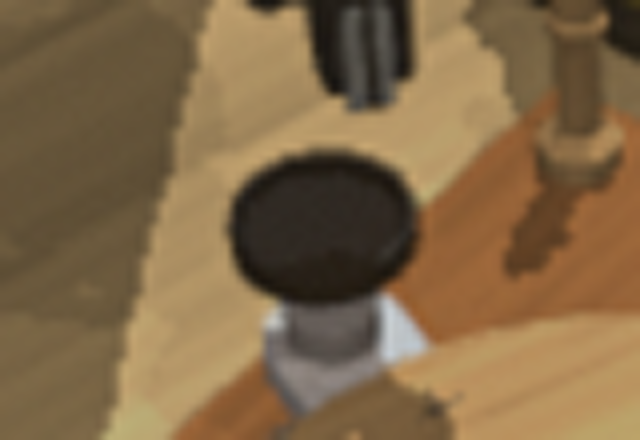

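Run:
```python
from h import *
c=camera_info("scene")
def pr(p):
    q=c["world_to_cam"]@[*p,1];return q[:2]/q[2]*c["fx"]+[c["cx"],c["cy"]]
print("start pred",pr([.5345,-.1925,.124]),"seen 208.1 257.0")
for z in(.124,.112):
  for a in(-42,-45,-47):
    r=np.radians(a);R=np.array([[np.cos(r),-np.sin(r)],[np.sin(r),np.cos(r)]])
    print(z,a,pr([*(R@[-.1355,-.0935]+[.670,-.099]),z]))
print("seen now 245.3 222")
```

```text
start pred [207.07078312 253.56470228] seen 208.1 257.0
0.124 -42 [241.41847747 222.0734399 ]
0.124 -45 [244.6598775  220.65462637]
0.124 -47 [246.85879121 219.77576884]
0.112 -42 [241.81512863 225.83323882]
0.112 -45 [245.02765566 224.41239791]
0.112 -47 [247.20717973 223.53227809]
seen now 245.3 222
```

```bash
python3 -c "
from rig import env
print(env.close_job())"
```

```text
the job is handed in; nothing more can be done
None
```

The table was turned clockwise one notch and the job is handed in. The camera check puts it at about 45° with the plunger sprung out and the robot clear; the hand-in returned no verdict.

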